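# Pack the buffing pads into their round tin

## Task

Pack all seven buffing pads away in the round tin, flat on its floor with their knobs up: the one orange pad in the middle and the six black-knobbed grey ones close round it in a ring; the grey pad that now stands in the middle has to give up its place. Set the pads down rather than dropping them, and leave the tack tin, the wax block and the sanding block where they are.

Things in the scene. Friction and masses are not known exactly. Their poses are not given: they have to be found in the camera images.
- tin_floor (a point): centre of the inner floor (3 mm above the bench) of a round open metal tin, screwed down: 192 mm across inside, wall 3 mm thick, rim 23 mm above the inner floor; z up, yaw means nothing. Seven pads fit flat only as one in the middle and six round it, ring centres about 64 mm from the tin centre, 60 degrees apart, 4 mm play. At the start it holds grey pads 1 to 4 and the ring has three free places
- grey_pad_1_mid (a point): buffing pad, black top and knob on grey felt: felt disc 60 mm across, 22 mm thick (foot bevelled 3 mm), with an upright grip knob on its middle 20 mm across and 36 mm tall; 58 mm tall in all, about 90 g. Point: on its axis, half-way up (29 mm above the underside); z up along the knob. Starts in the tin: of pads 1 to 4, three stand in ring places side by side, one (any) strays near the middle
- grey_pad_2_mid (a point): buffing pad, black top and knob on grey felt: felt disc 60 mm across, 22 mm thick (foot bevelled 3 mm), with an upright grip knob on its middle 20 mm across and 36 mm tall; 58 mm tall in all, about 90 g. Point: on its axis, half-way up (29 mm above the underside); z up along the knob. Starts in the tin: of pads 1 to 4, three stand in ring places side by side, one (any) strays near the middle
- grey_pad_3_mid (a point): buffing pad, black top and knob on grey felt: felt disc 60 mm across, 22 mm thick (foot bevelled 3 mm), with an upright grip knob on its middle 20 mm across and 36 mm tall; 58 mm tall in all, about 90 g. Point: on its axis, half-way up (29 mm above the underside); z up along the knob. Starts in the tin: of pads 1 to 4, three stand in ring places side by side, one (any) strays near the middle
- grey_pad_4_mid (a point): buffing pad, black top and knob on grey felt: felt disc 60 mm across, 22 mm thick (foot bevelled 3 mm), with an upright grip knob on its middle 20 mm across and 36 mm tall; 58 mm tall in all, about 90 g. Point: on its axis, half-way up (29 mm above the underside); z up along the knob. Starts in the tin: of pads 1 to 4, three stand in ring places side by side, one (any) strays near the middle
- grey_pad_5_mid (a point): buffing pad, black top and knob on grey felt: felt disc 60 mm across, 22 mm thick (foot bevelled 3 mm), with an upright grip knob on its middle 20 mm across and 36 mm tall; 58 mm tall in all, about 90 g. Point: on its axis, half-way up (29 mm above the underside); z up along the knob. Starts on the bench outside the tin
- grey_pad_6_mid (a point): buffing pad, black top and knob on grey felt: felt disc 60 mm across, 22 mm thick (foot bevelled 3 mm), with an upright grip knob on its middle 20 mm across and 36 mm tall; 58 mm tall in all, about 90 g. Point: on its axis, half-way up (29 mm above the underside); z up along the knob. Starts on the bench outside the tin
- orange_pad_mid (a point): the one finishing pad, orange top and knob on white felt, otherwise the same: felt disc 60 mm across, 22 mm thick (foot bevelled 3 mm), with an upright grip knob on its middle 20 mm across and 36 mm tall; 58 mm tall in all, about 90 g. Point: on its axis, half-way up (29 mm above the underside); z up along the knob. Starts on the bench outside the tin
- tack_tin: bystander: small round tin of tacks, 68 mm across, 24 mm tall; origin at the centre of its underside
- wax_block: bystander: yellow block of wax 34x52x20 mm; origin at the centre of its underside
- sanding_block: bystander: cork-coloured sanding block 58x95x26 mm; origin at the centre of its underside
There are look-alikes about, which are no part of the job. Leave any red look-alike of the part that bears orange_pad_mid alone.

How it is judged:
By the outcome, as a careful person would: the job done as asked, in the order asked, and still so for the second after the job is handed in, with the robot touching nothing.
It also fails if it takes over 72 s, if anything falls off the work surface, if the arm or the gripper's body presses on something with over 40 N, if the wrist force passes 120 N, or if a joint passes its speed limit or range.

## Robot

A 6-joint arm with a two-finger parallel gripper is mounted at the origin on a cart in front of the work surface, level with it; the furniture and walls round the work are solid. World frame = base frame: x ahead of the robot, y to its left, z up, the work surface at z = 0. Lengths are in m, angles in rad, forces in N, time in s.
With the tool pointing down it reaches from about 0.375 to 0.9 m from the base axis. Payload 3.1 kg.
Tool frame: the origin (TCP) lies at the very end of the fingers, on their centre line; the grasp point (between the pads) lies 19 mm behind it; x points along the fingers, y is the direction in which the jaws open and shut, and the axes are right-handed (so a half turn about x gives the same grasp; the last joint's range is limited). The gripper opens to 85 mm and grips with 20 to 120 N. Pads are 22 mm wide; open, the fingers measure 114 mm over their backs; the gripper's body (76 mm by 85 mm) begins 54 mm behind the grasp point. The pads swing forward as they close: fully open they stand 13 mm farther back than shut.
Start: joints at [-1.435, 0.527, 1.433, -0, 1.181, -0.178], TCP at [0.193, -0.594, 0.231] pointing down, gripper open.
Joint ranges: [-3.08, 3.08], [-0.75, 2.2], [0.22, 2.44], [-1.43, 4.57], [0, 2.65], [-2.85, 2.85]. Speed limits (rad/s): [2.79, 2.79, 3.14, 3.14, 3.14, 3.14].

## Interface

Orientations are given as a unit quaternion [x, y, z, w].
In Python, from station import sense, snapshot, camera_model, sign_off gives the robot as it stands.
- The arm moves only by the tool step_arm, never from a script. Its argument "increments" is one flat list of numbers, 5 for each row, row after row: the shift along the tool's x, y, z in units of 60 mm (1.0 is 60 mm), then the turn about the tool's x in units of 5 degrees (1.0 is 5 degrees), then the closure, from 0 (fully open) to 1 (shut). A call has exactly 5 rows; each row is the pose to reach, as a shift and turn from the pose measured when the call began, along the tool's axes at that moment; what a row does not reach only later rows make up. A row lasts 1/8 s, in which the tool goes at most 62.5 mm and 10.7 degrees, less where a joint would pass 70% of its speed; a pose out of reach is approached as far as the arm can. A call with a gripper value outside its range is refused whole. The fingers move at their own pace and stop on an object; "grip_force" is the grip in N (left out, the last holds). Time passes only in rows, so rows that repeat a pose let the fingers close, or fill a call up. It gives the time, the measured TCP pose, the force and the opening at its end, in the units of the state.
- sense(): the state, without advancing time (a new reading comes with each control period).
- snapshot(name): name is "scene" or "top" or "wrist"; returns the picture (384x512x3 uint8, blue, green, red); there is no depth.
- camera_model(name): a dict with "vertical_fov" (degrees; the focal length in pixels is half the picture's height over the tangent of half this angle, whatever the lens; pixels are square), "cx", "cy" (the principal point, pixels), "D" ([k1, k2, p1, p2, k3] as OpenCV has them; the pictures are not rectified), "R" (3x3) and "t" (3): a world point X has camera coordinates R X + t. Camera axes: x right, y down, z forward; pixel columns grow to the right and rows downward; lengths in m; the calibration is good to about 2 mm. A picture is of the moment at which its call begins: read the wrist's pose just before it. camera_model takes no time and is no camera call; for the wrist camera it gives the pose at the moment of the call.
- sign_off(): hands the job in, once; it reports no verdict.
The state is a dict: "t": time; "q": joint angles; "qd": joint speeds; "tau": joint torques, N m; "tcp_pos": TCP position; "tool_rot": TCP orientation; "force": force on the tool from outside, world axes, zero at the start; "ft_torque": the same for the moment, N m; "finger_gap": opening from 0.0 (shut) to 1.0 (fully open).
Only numpy, scipy, OpenCV 4.12 (cv2) and the standard library are available. Lean on these libraries where they do the work, as an engineer would, in place of code of your own. Each camera call takes 0.05 s, during which the arm holds its last target. There are 200 camera calls.

## Working session

There is one attempt and no reset: what is moved stays moved. The work goes in short steps, Python scripts to look and compute and a tool call to move; the robot and the scene stay as the last step left them, time stands still between calls to the robot, and variables do not carry over. Pictures are saved under pics/ and viewed, about 8 in all and at most 12, crops included, and the job is handed in when it is done.

Besides the shell and the picture viewer there is one more tool, called after "Call:" by a JSON object that holds its "name" and its "arguments", one argument or row to a line. step_arm: Moves the arm, as the interface text tells. Its arguments: {"type":"object","properties":{"increments":{"type":"array","items":{"type":"number"}},"grip_force":{"type":"number"}},"required":["increments"]}

```bash
mkdir -p pics; cat > h.py <<'E'
import numpy as np, cv2
from station import sense, snapshot, camera_model, sign_off
from scipy.spatial.transform import Rotation as Ro
def K(m):
    f=192/np.tan(np.radians(m["vertical_fov"])/2)
    return np.array([[f,0,m["cx"]],[0,f,m["cy"]],[0,0,1.]])
def onplane(m,uv,z):
    p=cv2.undistortPoints(np.array(uv,float).reshape(-1,1,2),K(m),np.array(m["D"],float)).reshape(-1,2)
    R=np.array(m["R"]);t=np.array(m["t"]);C=-R.T@t
    d=np.c_[p,np.ones(len(p))]@R
    return C+d*((z-C[2])/d[:,2])[:,None]
def proj(m,X):
    R=np.array(m["R"]);t=np.array(m["t"],float)
    return cv2.projectPoints(np.array(X,float).reshape(-1,3),cv2.Rodrigues(R)[0],t,K(m),np.array(m["D"],float))[0].reshape(-1,2)
E
python3 - <<'E'
from h import *
s=sense();print({k:np.round(v,3) for k,v in s.items()}); print(Ro.from_quat(s["tool_rot"]).as_matrix().round(3))
for n in("scene","top","wrist"):
    m=camera_model(n);im=snapshot(n);cv2.imwrite(f"pics/{n}0.png",im)
    print(n,m["vertical_fov"],-np.array(m["R"]).T@m["t"],np.round(m["R"],2).tolist(),m["D"])
a=cv2.resize(cv2.imread("pics/top0.png"),(800,600),interpolation=cv2.INTER_CUBIC);cv2.imwrite("pics/topb.png",a)
a=cv2.resize(cv2.imread("pics/scene0.png"),(800,600),interpolation=cv2.INTER_CUBIC);cv2.imwrite("pics/sceneb.png",a)
E
```

```text
{'t': np.float64(0.0), 'q': array([-1.436,  0.528,  1.434,  0.   ,  1.181, -0.178]), 'qd': array([-0.002, -0.   , -0.001,  0.001, -0.   , -0.001]), 'tau': array([ 0.0000e+00, -4.4235e+01, -1.7802e+01, -0.0000e+00,  8.0000e-03,
        0.0000e+00]), 'tcp_pos': array([ 0.193, -0.594,  0.23 ]), 'tool_rot': array([ 0.698,  0.111, -0.698,  0.11 ]), 'force': array([ 0.523, -0.679, -0.342]), 'ft_torque': array([0.034, 0.039, 0.032]), 'finger_gap': np.float64(0.999)}
[[-0.     0.309 -0.951]
 [ 0.002 -0.951 -0.309]
 [-1.    -0.002 -0.   ]]
scene 48.29344624136042 [-0.10284847  0.83909524  0.92286174] [[-0.83, -0.56, 0.0], [-0.34, 0.5, -0.79], [0.44, -0.66, -0.61]] [-0.15312363  0.          0.          0.          0.        ]
top 53.556935029894795 [ 0.43301377 -0.1067882   1.10302841] [[0.0, -1.0, -0.03], [-1.0, 0.0, -0.1], [0.1, 0.03, -0.99]] [-0.09584366  0.          0.          0.          0.        ]
wrist 64.71547237933808 [ 0.27267567 -0.5686932   0.37352713] [[0.31, -0.95, -0.0], [-0.9, -0.29, 0.33], [-0.31, -0.1, -0.94]] [-0.04731553  0.          0.          0.          0.        ]
```

View pics/topb.png

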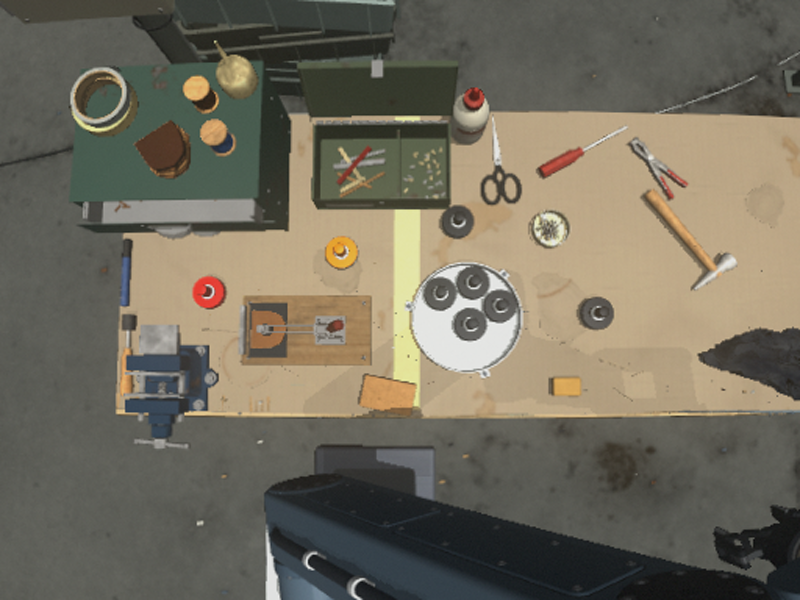

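View pics/sceneb.png

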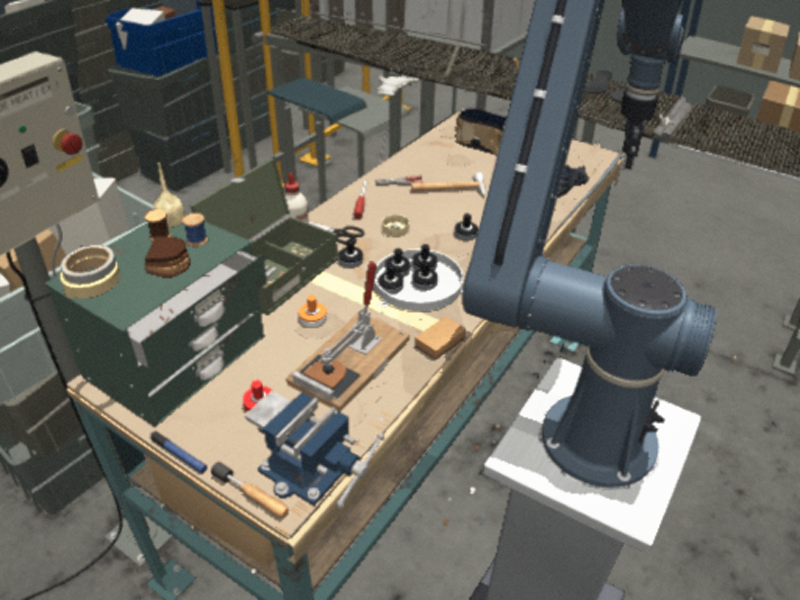

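Top view at 800x600:
- **Orange candidates:** the orange pad (341,252), the red look-alike (209,292), spools (200,95) and (216,135), and the clamp workpiece (268,328). The orange pad at (341,252) fits the description.
- **Grey pads on the bench:** (457,221) and (597,312).
- **Grey pads in the tin:** ring pads at (440,293), (473,283) and (500,306), with the stray at (470,323).
- **Tin centre:** about (466,317).

Next I take close crops for two-view measuring.

```bash
python3 - <<'E'
from h import *
t=cv2.imread("pics/top0.png");s=cv2.imread("pics/scene0.png")
# top crop cols 190..400 rows 125..245 x3.8 ; scene crop cols 180..320 rows 130..220
a=cv2.resize(t[130:245,190:400],None,fx=3.8,fy=3.8,interpolation=cv2.INTER_CUBIC)[:, :798]
b=cv2.resize(s[125:245,150:315],None,fx=4.8,fy=4.8,interpolation=cv2.INTER_CUBIC)
cv2.imwrite("pics/ca.png",a);cv2.imwrite("pics/cb.png",b);print(a.shape,b.shape)
E
```

```text
(437, 798, 3) (576, 792, 3)
```

View pics/ca.png

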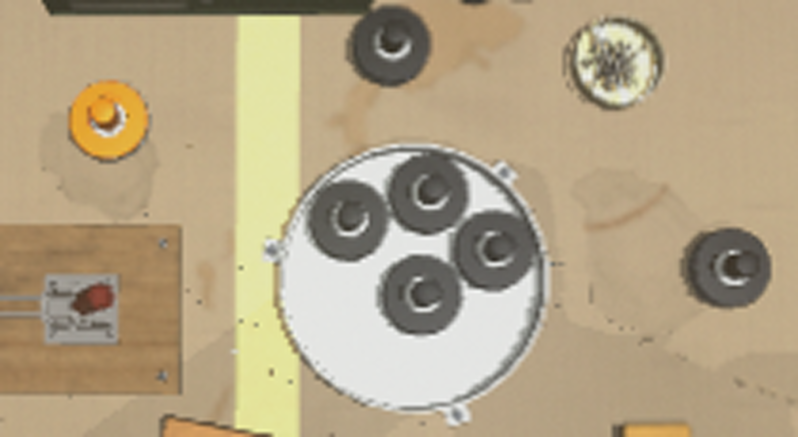

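View pics/cb.png

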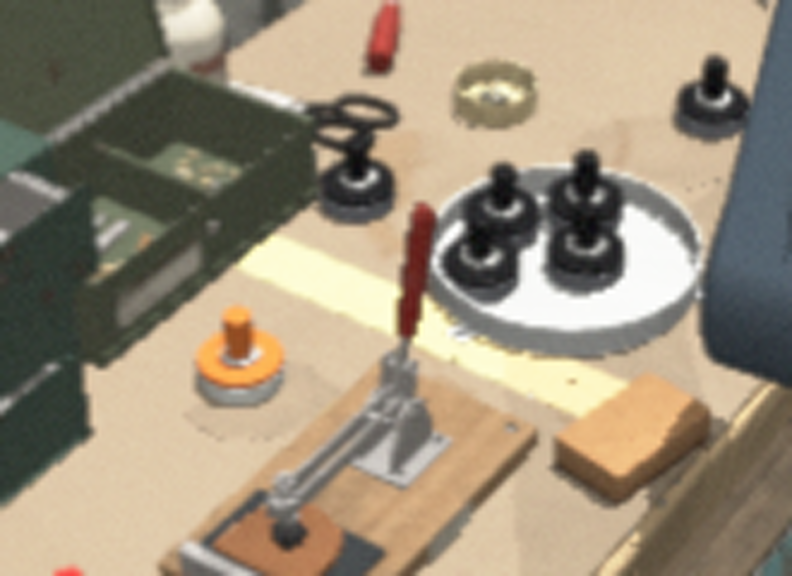

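```bash
python3 - <<'E'
from h import *
mt,ms=camera_model("top"),camera_model("scene")
A={'orange':((103,112),(237,314)),'g5':((391,39),(359,139)),'g6':((740,264),(714,63)),'P1':((350,217),(481,222)),'P2':((431,188),(502,172)),'P3':((497,245),(586,160)),'stray':((427,291),(587,218)),'handle':((95,298),(424,208))}
def und(m,p): return cv2.undistortPoints(np.array(p,float).reshape(1,1,2),K(m),np.array(m["D"],float)).reshape(2,1)
P=lambda m:np.c_[np.array(m["R"]),np.array(m["t"])]
for n,(a,b) in A.items():
    a=(np.array(a)-1.4)/3.8+[190,130];b=(np.array(b)-1.9)/4.8+[150,125]
    X=cv2.triangulatePoints(P(mt),P(ms),und(mt,a),und(ms,b));X=(X[:3]/X[3]).ravel()
    print(n,X.round(4), onplane(mt,a,.058 if n in('orange','g5','g6') else .061)[0].round(4))
for q in((411,277),(276,277),(547,277),(411,143),(411,411)):
    print(onplane(mt,(np.array(q)-1.4)/3.8+[190,130],.026)[0].round(4))
a=(np.array((108,120))-1.4)/3.8+[190,130];print("orange disc",onplane(mt,a,.022))
for a in((389,45),(727,267)): print("grey disc",onplane(mt,(np.array(a)-1.4)/3.8+[190,130],.022)[0].round(4))
# box corner: front-right top, in full pictures
a=np.array((451,207))/1.5625;b=(np.array((316,138)))/4.8+[150,125]
X=cv2.triangulatePoints(P(mt),P(ms),und(mt,a),und(ms,b));print("box",(X[:3]/X[3]).ravel(),onplane(mt,a,.06))
E
```

```text
orange [0.629  0.0203 0.0564] [0.6282 0.0198 0.058 ]
g5 [ 0.6815 -0.1916  0.0621] [ 0.6819 -0.1923  0.058 ]
g6 [ 0.515  -0.4448  0.0584] [ 0.5152 -0.4449  0.058 ]
P1 [ 0.5507 -0.1608  0.0564] [ 0.5497 -0.1609  0.061 ]
P2 [ 0.5714 -0.2199  0.0583] [ 0.5708 -0.2198  0.061 ]
P3 [ 0.5288 -0.2677  0.0585] [ 0.5292 -0.267   0.061 ]
stray [ 0.4966 -0.2175  0.0481] [ 0.496 -0.216  0.061]
handle [0.4834 0.0069 0.1951] [0.4911 0.0238 0.061 ]
[ 0.5085 -0.2079  0.026 ]
[ 0.5087 -0.1072  0.026 ]
[ 0.5083 -0.3094  0.026 ]
[ 0.6096 -0.209   0.026 ]
[ 0.4092 -0.2069  0.026 ]
orange disc [[0.62868618 0.02027082 0.022     ]]
grey disc [ 0.6859 -0.1936  0.022 ]
grey disc [ 0.5158 -0.4465  0.022 ]
box [ 0.70699605 -0.17950211  0.05773398] [[ 0.70273885 -0.18148399  0.06      ]]
```

Call:
{"name": "step_arm", "arguments": {
  "increments": [0.1, -4.5, -6.84, 0, 0.5, 0.1, -4.5, -6.84, 0, 0.5, 0.1, -4.5, -6.84, 0, 0.5, 0.1, -4.5, -6.84, 0, 0.5, 0.1, -4.5, -6.84, 0, 0.5],
  "grip_force": 50
}}

```text
t: 0.78
tcp_pos: [0.389, -0.3487, 0.2273]
tool_rot: [0.699, 0.111, -0.698, 0.11]
force: [0.1, -0.3, -0.1]
finger_gap: 0.496
```

```bash
cat >> h.py <<'E'
def go(*P):
    """increments (60 mm units) in tool axes from the pose now to each world point"""
    s=sense();M=Ro.from_quat(s["tool_rot"]).as_matrix();p=np.array(s["tcp_pos"])
    print("t",round(float(s["t"]),2),"tcp",p.round(4),"gap",round(float(s["finger_gap"]),3),"y",M[:,1].round(3),"x",M[:,0].round(3),"q",np.round(s["q"],2))
    for q in P: print(q,(M.T@(np.array(q)-p)/.06).round(2).tolist())
E
python3 -c "
from h import *
go((.5,-.21,.22))"
```

```text
t 0.78 tcp [ 0.389  -0.3487  0.2273] gap 0.496 y [ 0.308 -0.951 -0.002] x [-0.     0.002 -1.   ] q [-0.95  0.4   1.69  0.    1.06  0.31]
(0.5, -0.21, 0.22) [0.13, -1.63, -2.47]
```

Call:
{"name": "step_arm", "arguments": {
  "increments": [0.13, -1.63, -2.47, 0, 0.5, 0.13, -1.63, -2.47, 0, 0.5, 0.13, -1.63, -2.47, 0, 0.5, 0.13, -1.63, -2.47, 0, 0.5, 0.13, -1.63, -2.47, 0, 0.5]
}}

```text
t: 1.4
tcp_pos: [0.4996, -0.2099, 0.2195]
tool_rot: [-0.698, -0.111, 0.699, -0.11]
force: [-0.6, -0.2, 0.2]
finger_gap: 0.5
```

```bash
python3 - <<'E'
from h import *
go((.4965,-.2165,.1))
m=camera_model("wrist");im=snapshot("wrist")
c=np.array([.5085,-.208])
cv2.imwrite("pics/w1.png",im)
np.save("w1.npy",{k:m[k] for k in m},allow_pickle=True)
a=cv2.resize(im,(800,600),interpolation=cv2.INTER_CUBIC)
# predicted knob tops and inner tin rim for check
for X,z in (((.4965,-.2165),.061),((.5505,-.161),.061),((.571,-.22),.061),((.529,-.267),.061)):
    u=proj(m,[*X,z])[0]*1.5625;cv2.drawMarker(a,tuple(u.astype(int)),(0,0,255),0,12,1)
th=np.linspace(0,2*np.pi,90)
for r,z,col in((.099,.026,(0,255,0)),(.096,.003,(255,0,0))):
    u=proj(m,np.c_[c[0]+r*np.cos(th),c[1]+r*np.sin(th),z+0*th])*1.5625
    for p in u: cv2.circle(a,tuple(p.astype(int)),1,col,-1)
cv2.imwrite("pics/w1b.png",a)
E
```

```text
t 1.4 tcp [ 0.4996 -0.2099  0.2195] gap 0.5 y [ 0.309 -0.951 -0.002] x [-0.001  0.002 -1.   ] q [-0.6   0.43  1.65  0.    1.06  0.65]
(0.4965, -0.2165, 0.1) [1.99, 0.09, 0.08]
```

View pics/w1b.png

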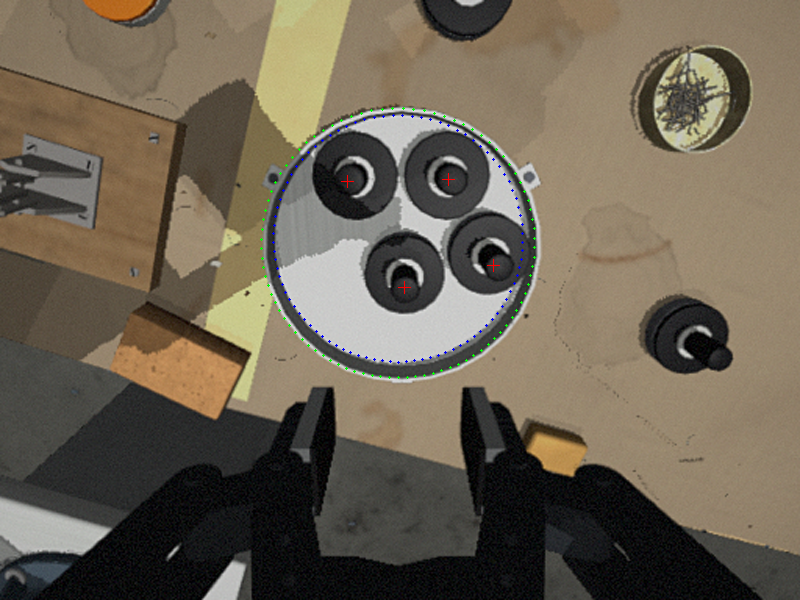

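The overlay agrees within about 2 mm. The knob tops are at (351,180), (450,180), (497,265) and the stray at (405,290), each about 3 px right of the prediction, so I split the difference. Descending on the stray.

Call:
{"name": "step_arm", "arguments": {
  "increments": [0.8, 0.1, 0.08, 0, 0.5, 1.8, 0.1, 0.08, 0, 0.5, 2.7, 0.1, 0.08, 0, 0.5, 3.14, 0.1, 0.08, 0, 0.5, 3.14, 0.1, 0.08, 0, 0.5]
}}

```text
t: 2.08
tcp_pos: [0.4944, -0.2182, 0.0293]
tool_rot: [-0.697, -0.111, 0.7, -0.107]
force: [-0.5, -0.2, -0.4]
finger_gap: 0.505
```

Call:
{"name": "step_arm", "arguments": {
  "increments": [0, 0, 0, 0, 0.7, 0, 0, 0, 0, 0.85, 0, 0, 0, 0, 1, 0, 0, 0, 0, 1, 0, 0, 0, 0, 1]
}}

```text
t: 2.7
tcp_pos: [0.495, -0.2187, 0.0304]
tool_rot: [-0.698, -0.11, 0.7, -0.108]
force: [-0.9, -0.8, 6.7]
finger_gap: 0.213
```

```bash
python3 - <<'E'
from h import *
go((.497,-.2175,.03),(.4465,-.1965,.03))
m=camera_model("wrist");im=snapshot("wrist")
cv2.imwrite("pics/w2.png",im)
cv2.imwrite("pics/w2b.png",cv2.resize(im,(800,600),interpolation=cv2.INTER_CUBIC))
E
```

```text
t 2.7 tcp [ 0.495  -0.2187  0.0304] gap 0.213 y [ 0.305 -0.952 -0.003] x [-0.003  0.003 -1.   ] q [-0.62  0.73  1.78  0.    0.63  0.64]
(0.497, -0.2175, 0.03) [0.01, -0.01, -0.04]
(0.4465, -0.1965, 0.03) [0.01, -0.6, 0.66]
```

View pics/w2b.png

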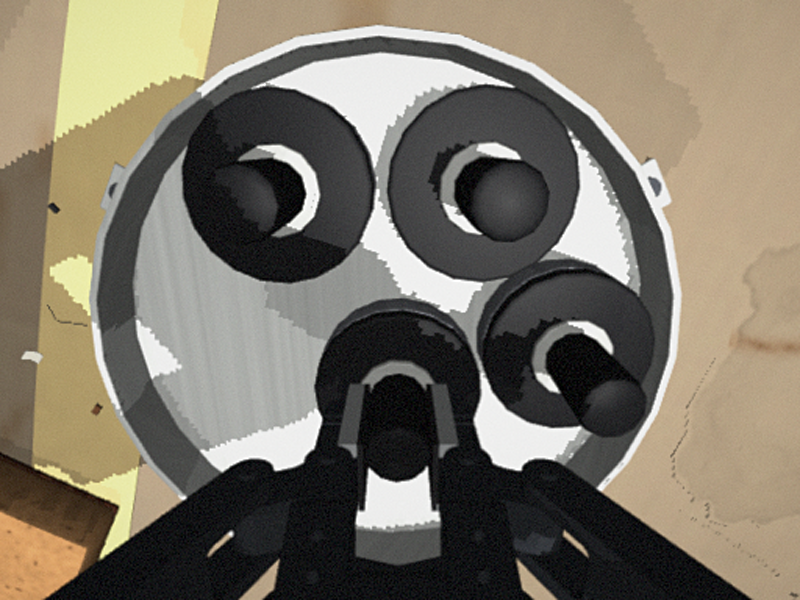

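The grip holds (gap 0.213) with the knob centred between the pads. I use this close view to locate the tin and pads relative to the held pad.

```bash
python3 - <<'E'
from h import *
from scipy.optimize import least_squares
m=camera_model("wrist")
g=lambda L,z: onplane(m,np.array(L)/1.5625-.18,z)[:,:2]
rim=g([(95,290),(120,190),(200,92),(378,26),(540,66),(645,155),(680,290),(655,395)],.026)
r=least_squares(lambda v:np.hypot(*(rim-v[:2]).T)-v[2],[.5,-.2,.1]);print("rim",r.x.round(4),(r.fun*1e3).round(1))
def disc(L):
    P=g(L,.025);r=least_squares(lambda v:np.hypot(*(P-v[:2]).T)-v[2],[*P.mean(0),.03]);return r.x
for n,L in dict(P1=[(183,180),(372,190),(280,88),(270,282),(205,250),(345,255)],P2=[(388,185),(578,183),(483,85),(485,280),(415,250),(550,250)],P3=[(483,345),(654,345),(560,268),(540,423),(500,385)],S=[(316,388),(477,375),(398,310),(340,330),(455,330)]).items():
    d=disc(L);v=d[:2]-r.x[:2];print(n,d.round(4),"rel",v.round(4),np.hypot(*v).round(4),np.degrees(np.arctan2(v[1],v[0])).round(1))
for n,q in dict(P1=(247,205),P2=(508,200),P3=(612,407)).items():
    v=g([q],.061)[0]-r.x[:2];print(n,"knob",v.round(4),np.hypot(*v).round(4),np.degrees(np.arctan2(v[1],v[0])).round(1))
E
```

```text
rim [ 0.5116 -0.2105  0.0983] [ 1.1 -0.  -1.1 -0.7 -0.4  2.1  0.5 -1.5]
P1 [ 0.5512 -0.1618  0.0293] rel [0.0396 0.0487] 0.0628 50.9
P2 [ 0.5718 -0.2225  0.029 ] rel [ 0.0602 -0.0119] 0.0613 -11.2
P3 [ 0.5309 -0.2703  0.0293] rel [ 0.0193 -0.0598] 0.0628 -72.1
S [ 0.499  -0.2178  0.0285] rel [-0.0126 -0.0073] 0.0145 -150.0
P1 knob [0.0404 0.0465] 0.0616 49.1
P2 knob [ 0.0602 -0.0113] 0.0612 -10.6
P3 knob [ 0.0177 -0.0595] 0.0621 -73.5
```

Call:
{"name": "step_arm", "arguments": {
  "increments": [-0.4, 0, 0, 0, 1, -0.4, -0.57, 0.69, 0, 1, -0.4, -0.57, 0.69, 0, 1, -0.2, -0.57, 0.69, 0, 1, 0, -0.57, 0.69, 0, 1]
}}

```text
t: 3.38
tcp_pos: [0.4465, -0.1997, 0.0299]
tool_rot: [-0.698, -0.11, 0.699, -0.109]
force: [-0.7, 5.8, 48.9]
finger_gap: 0.218
```

```bash
python3 - <<'E'
from h import *
go((.4448,-.1988,.0300))
print(sense()["force"])
E
```

```text
t 3.38 tcp [ 0.4465 -0.1997  0.0299] gap 0.218 y [ 0.306 -0.952 -0.002] x [-0.001  0.001 -1.   ] q [-0.65  0.7   1.92  0.    0.53  0.61]
(0.4448, -0.1988, 0.03) [-0.0, -0.02, 0.02]
[-0.67661186  5.76932794 48.85119898]
```

Call:
{"name": "step_arm", "arguments": {
  "increments": [-0.02, 0, 0, 0, 1, -0.02, 0, 0, 0, 0.7, -0.02, 0, 0, 0, 0.5, -1.5, 0, 0, 0, 0.5, -2.5, 0, 0, 0, 0.5]
}}

```text
t: 4.0
tcp_pos: [0.4461, -0.1995, 0.1561]
tool_rot: [-0.697, -0.111, 0.7, -0.108]
force: [0.6, -1.6, -0.2]
finger_gap: 0.504
```

```bash
python3 - <<'E'
from h import *
go((.515,-.447,.12),(.682,-.193,.12))
m=camera_model("wrist");im=snapshot("wrist")
cv2.imwrite("pics/w3.png",im)
cv2.imwrite("pics/w3b.png",cv2.resize(im,(800,600),interpolation=cv2.INTER_CUBIC))
E
```

```text
t 4.0 tcp [ 0.4461 -0.1995  0.1561] gap 0.504 y [ 0.305 -0.952 -0.005] x [-0.004  0.004 -1.   ] q [-0.65  0.46  1.84  0.    0.84  0.61]
(0.515, -0.447, 0.12) [0.58, 4.28, 0.16]
(0.682, -0.193, 0.12) [0.58, 1.1, -3.78]
```

View pics/w3b.png

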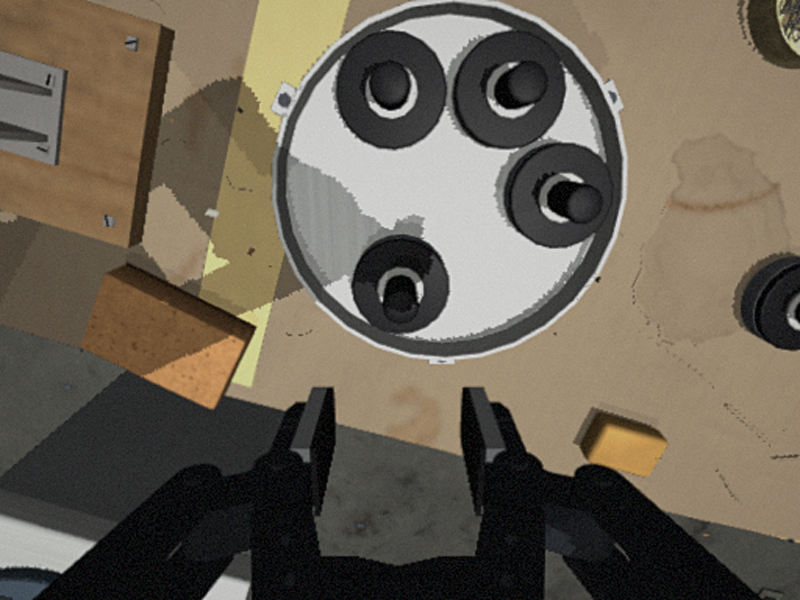

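```bash
cat >> h.py <<'E'
from scipy.optimize import least_squares
def fitc(m,L,z,s=1.5625):
    P=onplane(m,np.array(L,float)/s-.18,z)[:,:2]
    r=least_squares(lambda v:np.hypot(*(P-v[:2]).T)-v[2],[*P.mean(0),.05]);return r.x,(r.fun*1e3).round(1)
E
python3 - <<'E'
from h import *
m=camera_model("wrist")
c,f=fitc(m,[(273,165),(278,220),(310,295),(360,340),(445,359),(525,340),(590,285),(620,220),(627,165),(605,90),(345,25),(300,75)],.026);print("rim",c.round(4),f)
for n,L in dict(P1=[(337,90),(446,90),(391,31),(391,148)],P2=[(455,90),(565,88),(510,31),(508,146)],P3=[(505,193),(612,193),(560,143),(553,247)],S=[(353,282),(448,282),(401,236),(400,333)]).items():
    d,_=fitc(m,L,.025);v=d[:2]-c[:2];print(n,d.round(4),"rel",v.round(4),np.hypot(*v).round(4),np.degrees(np.arctan2(v[1],v[0])).round(1))
for n,q in dict(P1=(391,85),P2=(526,82),P3=(578,202),S=(400,307)).items():
    p=onplane(m,np.array([q])/1.5625-.18,.061)[0,:2];v=p-c[:2];print(n,"knob",p.round(4),np.hypot(*v).round(4),np.degrees(np.arctan2(v[1],v[0])).round(1))
E
```

```text
rim [ 0.515  -0.215   0.1043] [-1.2 -2.3 -0.3  1.4 -0.1  0.5  0.6 -0.3  0.  -1.6  2.1  1.2]
P1 [ 0.5583 -0.1657  0.03  ] rel [0.0433 0.0493] 0.0657 48.7
P2 [ 0.5793 -0.2277  0.0301] rel [ 0.0644 -0.0127] 0.0656 -11.2
P3 [ 0.5345 -0.2765  0.031 ] rel [ 0.0196 -0.0615] 0.0646 -72.4
S [ 0.4538 -0.2048  0.0304] rel [-0.0612  0.0102] 0.062 170.5
P1 knob [ 0.5571 -0.1659] 0.0647 49.4
P2 knob [ 0.5787 -0.227 ] 0.0648 -10.7
P3 knob [ 0.5344 -0.2745] 0.0626 -71.9
S knob [ 0.452  -0.2045] 0.0638 170.6
```

Pad S sits in the ring at 170.5°, r about 62. The ring pads are at 49°, -11° and -72°, so the free slots are 110° and 229°. The tin centre in the arm frame is about (0.510, -0.210). Now grey 5.

Call:
{"name": "step_arm", "arguments": {
  "increments": [0.6, 1.11, -3.79, 0, 0.5, 0.6, 1.11, -3.79, 0, 0.5, 0.6, 1.11, -3.79, 0, 0.5, 0.6, 1.11, -3.79, 0, 0.5, 0.6, 1.11, -3.79, 0, 0.5]
}}

```text
t: 4.68
tcp_pos: [0.6907, -0.1956, 0.1288]
tool_rot: [0.702, 0.107, -0.695, 0.113]
force: [-0.7, -0.5, -0.8]
finger_gap: 0.496
```

```bash
python3 - <<'E'
from h import *
go((.683,-.1935,.0285))
E
```

```text
t 4.67 tcp [ 0.6907 -0.1956  0.1288] gap 0.496 y [ 0.308 -0.951  0.01 ] x [ 0.011 -0.007 -1.   ] q [-0.43  0.76  1.27 -0.    1.1   0.83]
(0.683, -0.1935, 0.0285) [1.67, -0.09, 0.13]
```

Call:
{"name": "step_arm", "arguments": {
  "increments": [0.2, -0.09, 0.13, 0, 0.5, 0.8, -0.09, 0.13, 0, 0.5, 1.4, -0.09, 0.13, 0, 0.5, 1.65, -0.09, 0.13, 0, 0.5, 1.65, -0.09, 0.13, 0, 0.5]
}}

```text
t: 5.3
tcp_pos: [0.6814, -0.1934, 0.0288]
tool_rot: [0.701, 0.108, -0.696, 0.113]
force: [-0.1, 1.0, -0.1]
finger_gap: 0.503
```

```bash
python3 - <<'E'
from h import *
go((.683,-.1935,.0285))
E
```

```text
t 5.3 tcp [ 0.6814 -0.1934  0.0288] gap 0.503 y [ 0.308 -0.951  0.008] x [ 0.008 -0.006 -1.   ] q [-0.43  0.87  1.34 -0.    0.92  0.83]
(0.683, -0.1935, 0.0285) [0.01, 0.01, -0.02]
```

Call:
{"name": "step_arm", "arguments": {
  "increments": [0, 0, -0.02, 0, 0.7, 0, 0, -0.02, 0, 0.85, 0, 0, -0.02, 0, 1, 0, 0, -0.02, 0, 1, 0, 0, -0.02, 0, 1]
}}

```text
t: 5.92
tcp_pos: [0.6838, -0.1936, 0.0307]
tool_rot: [0.702, 0.107, -0.695, 0.113]
force: [-0.5, -0.2, 6.3]
finger_gap: 0.216
```

Call:
{"name": "step_arm", "arguments": {
  "increments": [-0.5, 0, 0, 0, 1, -1.2, 0, 0, 0, 1, -1.7, 0, 0, 0, 1, -1.7, 0, 0, 0, 1, -1.7, 0, 0, 0, 1]
}}

```text
t: 6.55
tcp_pos: [0.6816, -0.1924, 0.1314]
tool_rot: [0.701, 0.108, -0.696, 0.113]
force: [-0.4, -0.1, -1.4]
finger_gap: 0.216
```

```bash
python3 - <<'E'
from h import *
print(np.round(sense()["force"],1))
C=np.array([.510,-.210]);s=lambda a,r=.064:C+r*np.array([np.cos(np.radians(a)),np.sin(np.radians(a))])
print(s(109.8),s(229.3))
go((*s(109.8),.13))
m=camera_model("wrist");im=snapshot("wrist");print(m["t"],camera_model("wrist")["t"])
cv2.imwrite("pics/w4.png",im)
a=cv2.imread("pics/w2.png")[180:360,150:360];b=im[180:360,150:360]
cv2.imwrite("pics/w4b.png",cv2.resize(np.hstack([a,b]),(798,342),interpolation=cv2.INTER_CUBIC))
E
```

```text
[-0.4 -0.1 -1.4]
[ 0.48832077 -0.14978363] [ 0.4682657 -0.2585206]
t 6.55 tcp [ 0.6816 -0.1924  0.1314] gap 0.216 y [ 0.308 -0.951  0.009] x [ 0.009 -0.006 -1.   ] q [-0.43  0.74  1.29 -0.    1.09  0.83]
(np.float64(0.4883207731043014), np.float64(-0.14978363078692958), 0.13) [-0.01, -1.67, 2.85]
[-0.39522827  0.54889547  0.47275767] [-0.39491335  0.54850843  0.47280232]
```

View pics/w4b.png

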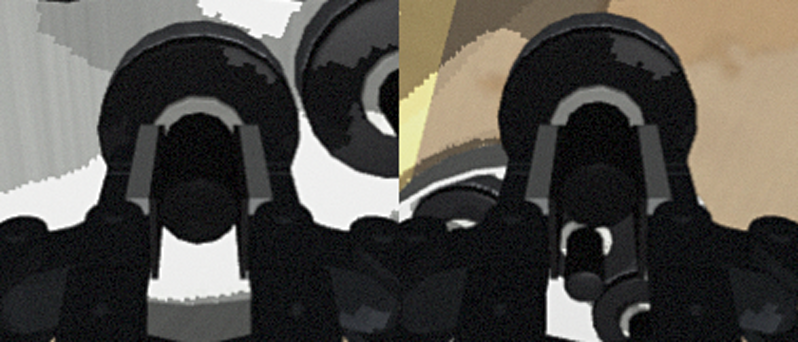

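Compared with the stray's grip, the pad sits about 3 mm lower in the hand. It is offset about 3 mm ahead, as before. Next: above slot 110°, settle, then lower.

Call:
{"name": "step_arm", "arguments": {
  "increments": [0, -0.55, 0.96, 0, 1, 0, -1.1, 1.92, 0, 1, 0, -1.67, 2.9, 0, 1, 0, -1.67, 2.9, 0, 1, 0, -1.67, 2.9, 0, 1]
}}

```text
t: 7.22
tcp_pos: [0.4842, -0.1503, 0.1282]
tool_rot: [0.701, 0.108, -0.696, 0.112]
force: [1.0, 0.5, 0.1]
finger_gap: 0.22
```

```bash
python3 - <<'E'
from h import *
go((.4853,-.1508,.06),(.4853,-.1508,.0345))
E
```

```text
t 7.22 tcp [ 0.4842 -0.1503  0.1282] gap 0.22 y [ 0.307 -0.952  0.007] x [ 0.007 -0.005 -1.   ] q [-0.52  0.53  1.83 -0.    0.78  0.74]
(0.4853, -0.1508, 0.06) [1.14, 0.01, -0.01]
(0.4853, -0.1508, 0.0345) [1.56, 0.0, -0.01]
```

Call:
{"name": "step_arm", "arguments": {
  "increments": [0.4, 0, -0.01, 0, 1, 0.8, 0, -0.01, 0, 1, 1.2, 0, -0.01, 0, 1, 1.36, 0, -0.01, 0, 1, 1.36, 0, -0.01, 0, 1]
}}

```text
t: 7.85
tcp_pos: [0.4863, -0.1509, 0.0458]
tool_rot: [0.701, 0.108, -0.696, 0.112]
force: [0.2, -0.8, -0.2]
finger_gap: 0.216
```

```bash
python3 - <<'E'
from h import *
go((.4853,-.1508,.0345))
im=snapshot("wrist");cv2.imwrite("pics/w5.png",im)
cv2.imwrite("pics/w5b.png",cv2.resize(im,(800,600),interpolation=cv2.INTER_CUBIC))
E
```

```text
t 7.85 tcp [ 0.4863 -0.1509  0.0458] gap 0.216 y [ 0.307 -0.952  0.006] x [ 0.007 -0.005 -1.   ] q [-0.52  0.68  1.87 -0.    0.59  0.74]
(0.4853, -0.1508, 0.0345) [0.19, -0.01, 0.02]
```

View pics/w5b.png

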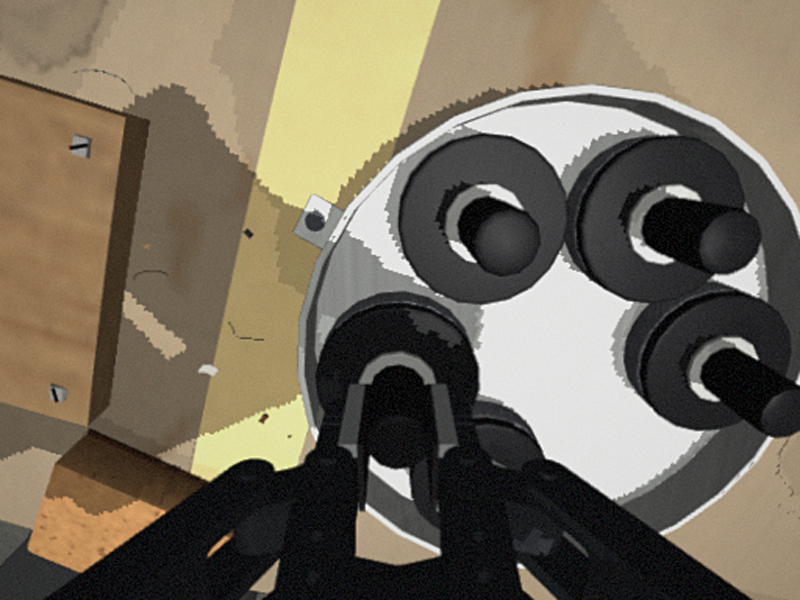

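The pad is inside the rim between its neighbours with no contact force, so I lower and release.

Call:
{"name": "step_arm", "arguments": {
  "increments": [0.09, -0.01, 0.02, 0, 1, 0.18, -0.01, 0.02, 0, 1, 0.18, -0.01, 0.02, 0, 1, 0.18, -0.01, 0.02, 0, 1, 0.18, -0.01, 0.02, 0, 1]
}}

```text
t: 8.52
tcp_pos: [0.4852, -0.1509, 0.0359]
tool_rot: [0.701, 0.108, -0.696, 0.112]
force: [-0.0, 0.8, -1.0]
finger_gap: 0.215
```

Call:
{"name": "step_arm", "arguments": {
  "increments": [0, 0, 0, 0, 0.8, 0, 0, 0, 0, 0.6, 0, 0, 0, 0, 0.5, -1.0, 0, 0, 0, 0.5, -1.5, 0, 0, 0, 0.5]
}}

```text
t: 9.15
tcp_pos: [0.4851, -0.1507, 0.1272]
tool_rot: [0.701, 0.108, -0.696, 0.113]
force: [0.8, 0.3, 0.7]
finger_gap: 0.5
```

```bash
python3 - <<'E'
from h import *
go((.5165,-.4465,.125))
E
```

```text
t 9.15 tcp [ 0.4851 -0.1507  0.1272] gap 0.5 y [ 0.307 -0.952  0.008] x [ 0.009 -0.006 -1.   ] q [-0.52  0.53  1.83 -0.    0.77  0.74]
(0.5165, -0.4465, 0.125) [0.07, 4.85, 1.02]
```

Call:
{"name": "step_arm", "arguments": {
  "increments": [0.05, 1.0, 0.2, 0, 0.5, 0.05, 2.0, 0.4, 0, 0.5, 0.05, 3.0, 0.6, 0, 0.5, 0.05, 3.9, 0.82, 0, 0.5, 0.05, 4.85, 1.02, 0, 0.5]
}}

```text
t: 9.78
tcp_pos: [0.516, -0.448, 0.1261]
tool_rot: [0.701, 0.108, -0.696, 0.112]
force: [0.3, -0.0, -0.1]
finger_gap: 0.503
```

```bash
python3 - <<'E'
from h import *
go((.5165,-.4465,.028))
E
```

```text
t 9.78 tcp [ 0.516  -0.448   0.1261] gap 0.503 y [ 0.307 -0.952  0.008] x [ 0.009 -0.005 -1.   ] q [-0.88  0.72  1.37  0.    1.04  0.38]
(0.5165, -0.4465, 0.028) [1.64, -0.03, -0.0]
```

Call:
{"name": "step_arm", "arguments": {
  "increments": [0.5, -0.03, 0, 0, 0.5, 1.0, -0.03, 0, 0, 0.5, 1.5, -0.03, 0, 0, 0.5, 1.64, -0.03, 0, 0, 0.5, 1.64, -0.03, 0, 0, 0.5]
}}

```text
t: 10.4
tcp_pos: [0.5162, -0.4465, 0.0274]
tool_rot: [0.701, 0.108, -0.696, 0.112]
force: [0.0, 0.3, 0.5]
finger_gap: 0.504
```

Call:
{"name": "step_arm", "arguments": {
  "increments": [0, 0, 0, 0, 0.7, 0, 0, 0, 0, 0.85, 0, 0, 0, 0, 1, 0, 0, 0, 0, 1, 0, 0, 0, 0, 1]
}}

```text
t: 11.02
tcp_pos: [0.517, -0.4475, 0.0291]
tool_rot: [0.702, 0.107, -0.695, 0.113]
force: [0.4, -0.1, 5.4]
finger_gap: 0.218
```

Call:
{"name": "step_arm", "arguments": {
  "increments": [-0.5, 0, 0, 0, 1, -1.1, 0, 0, 0, 1, -1.7, 0, 0, 0, 1, -1.7, 0, 0, 0, 1, -1.7, 0, 0, 0, 1]
}}

```text
t: 11.65
tcp_pos: [0.5153, -0.4459, 0.13]
tool_rot: [0.701, 0.108, -0.696, 0.112]
force: [0.4, -0.1, -0.9]
finger_gap: 0.22
```

```bash
python3 - <<'E'
from h import *
go((.4653,-.2595,.13))
im=snapshot("wrist");cv2.imwrite("pics/w6.png",im)
# shift of held-pad outline against w5 (same kind of grip): compare by phase-like matching of knob+disc window
L=[cv2.imread("pics/%s.png"%n)[180:360,150:360] for n in("w4","w6")]
for n in ("w2","w4","w5","w6"):
    g=cv2.cvtColor(cv2.imread(f"pics/{n}.png"),cv2.COLOR_BGR2GRAY)
    print(n,g[185:210,256].tolist(), "row",[int(x) for x in g[225,195:212]],[int(x) for x in g[225,300:316]])
cv2.imwrite("pics/w6b.png",cv2.resize(np.hstack(L),(798,342),interpolation=cv2.INTER_CUBIC))
E
```

```text
t 11.65 tcp [ 0.5153 -0.4459  0.13  ] gap 0.22 y [ 0.307 -0.952  0.007] x [ 0.009 -0.005 -1.   ] q [-0.88  0.71  1.37  0.    1.05  0.38]
(0.4653, -0.2595, 0.13) [-0.02, -3.21, -0.16]
w2 [188, 190, 185, 148, 144, 126, 45, 50, 52, 52, 61, 57, 64, 71, 19, 15, 15, 22, 29, 19, 27, 26, 25, 26, 25] row [175, 173, 170, 171, 169, 177, 178, 180, 177, 180, 172, 137, 49, 0, 18, 23, 3] [5, 31, 103, 154, 140, 93, 43, 39, 36, 17, 2, 16, 22, 19, 21, 12]
w4 [92, 67, 42, 51, 45, 47, 39, 58, 75, 24, 0, 15, 18, 25, 26, 0, 23, 25, 13, 18, 10, 13, 19, 27, 16] row [160, 157, 159, 156, 157, 152, 152, 154, 154, 151, 62, 0, 21, 16, 27, 32, 17] [15, 16, 53, 127, 179, 177, 171, 170, 173, 172, 172, 172, 175, 171, 172, 170]
w5 [138, 94, 43, 46, 45, 49, 40, 46, 58, 23, 6, 13, 33, 22, 26, 24, 29, 9, 26, 14, 14, 23, 12, 21, 18] row [79, 59, 59, 57, 56, 53, 80, 135, 139, 124, 50, 17, 8, 21, 13, 6, 11] [10, 16, 75, 180, 240, 234, 229, 229, 228, 231, 228, 230, 228, 228, 228, 227]
w6 [84, 93, 91, 94, 95, 89, 85, 91, 89, 94, 91, 84, 40, 38, 38, 43, 40, 43, 56, 38, 10, 6, 2, 24, 35] row [149, 151, 145, 150, 148, 151, 149, 146, 148, 147, 152, 152, 154, 150, 90, 32, 13] [149, 150, 144, 149, 147, 149, 151, 153, 149, 144, 149, 149, 149, 149, 152, 147]
```

View pics/w6b.png

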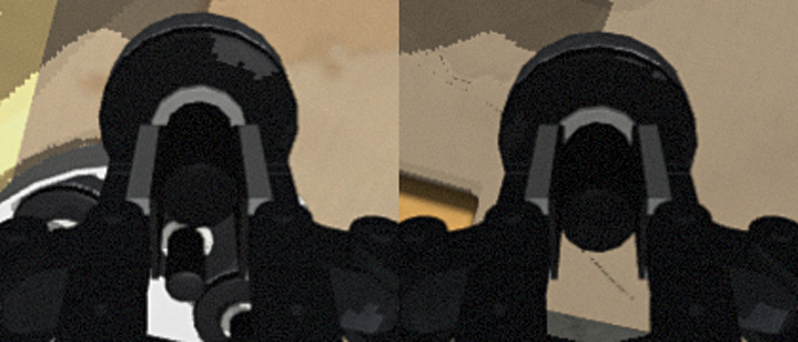

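```bash
python3 - <<'E'
from h import *
m=camera_model("wrist");s=sense();M=Ro.from_quat(s["tool_rot"]).as_matrix();p=np.array(s["tcp_pos"])
th=np.linspace(0,2*np.pi,721)
def toprow(off,h): # top felt edge circle, h = TCP height above underside
    c=np.array([h-.022,0,-off]);X=np.c_[0*th+c[0],.03*np.cos(th),c[2]+.03*np.sin(th)]
    u=proj(m,p+X@M.T);return u[:,1].min(),u[:,0].min(),u[:,0].max()
for n,row,h in(("w2",199,.0274),("w4",194.5,.0307),("w6",204.8,.0291)):
    o=np.linspace(-.01,.01,81);r=[toprow(x,h)[0] for x in o];k=np.argmin(abs(np.array(r)-row));print(n,o[k],np.round(toprow(o[k],h),1))
E
```

```text
w2 0.002 [198.9 198.8 307.5]
w4 0.0032499999999999994 [194.6 199.7 306.7]
w6 -0.002 [205.  199.8 306.6]
```

In-hand offsets by projection are consistent: +2.0, +3.25 and now -2.0 mm. I move above slot 229°, turning the hand 30° so the fingers stay clear of the neighbouring knobs.

Call:
{"name": "step_arm", "arguments": {
  "increments": [0, -0.8, -0.06, -1.5, 1, 0, -1.6, -0.12, -3, 1, 0, -2.4, -0.18, -4.5, 1, 0, -3.24, -0.24, -6, 1, 0, -3.24, -0.24, -6, 1]
}}

```text
t: 12.32
tcp_pos: [0.4657, -0.2507, 0.1262]
tool_rot: [0.646, 0.289, -0.645, 0.287]
force: [-0.4, -0.4, -0.1]
finger_gap: 0.219
```

```bash
python3 - <<'E'
from h import *
go((.4694,-.2562,.0445),(.4694,-.2562,.0325))
E
```

```text
t 12.32 tcp [ 0.4657 -0.2507  0.1262] gap 0.219 y [ 0.744 -0.668 -0.001] x [ 0.001  0.003 -1.   ] q [-0.71  0.55  1.77  0.    0.82  0.02]
(0.4694, -0.2562, 0.0445) [1.36, 0.11, 0.03]
(0.4694, -0.2562, 0.0325) [1.56, 0.11, 0.03]
```

Call:
{"name": "step_arm", "arguments": {
  "increments": [0.2, 0.11, 0.03, 0, 1, 0.6, 0.11, 0.03, 0, 1, 1.0, 0.11, 0.03, 0, 1, 1.3, 0.11, 0.03, 0, 1, 1.3, 0.11, 0.03, 0, 1]
}}

```text
t: 12.95
tcp_pos: [0.4687, -0.2569, 0.0456]
tool_rot: [-0.646, -0.289, 0.646, -0.286]
force: [-0.4, 1.0, 0.2]
finger_gap: 0.222
```

```bash
python3 - <<'E'
from h import *
go((.4694,-.2562,.0325))
im=snapshot("wrist");cv2.imwrite("pics/w7.png",im)
cv2.imwrite("pics/w7b.png",cv2.resize(im,(800,600),interpolation=cv2.INTER_CUBIC))
E
```

```text
t 12.95 tcp [ 0.4687 -0.2569  0.0456] gap 0.222 y [ 0.743 -0.669 -0.005] x [-0.002  0.005 -1.   ] q [-0.71  0.7   1.79  0.    0.65  0.02]
(0.4694, -0.2562, 0.0325) [0.22, 0.0, -0.02]
```

View pics/w7b.png

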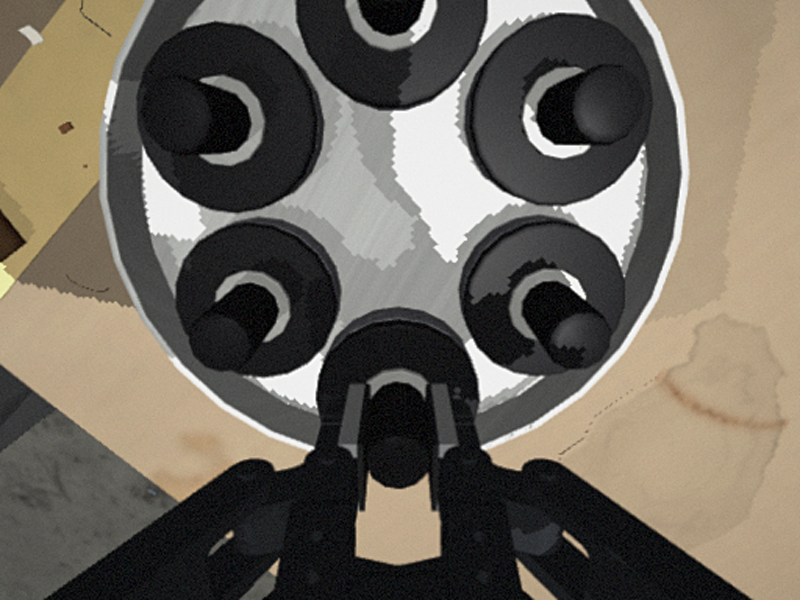

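Symmetric view: the held pad at (397,370) sits evenly between its neighbours, with no contact. I lower, release and rise.

Call:
{"name": "step_arm", "arguments": {
  "increments": [0.1, 0, -0.01, 0, 1, 0.2, 0, -0.01, 0, 1, 0.21, 0, -0.01, 0, 1, 0.21, 0, -0.01, 0, 1, 0.21, 0, -0.01, 0, 1]
}}

```text
t: 13.62
tcp_pos: [0.4698, -0.2567, 0.0343]
tool_rot: [0.646, 0.289, -0.646, 0.287]
force: [0.5, -0.2, -0.1]
finger_gap: 0.215
```

Call:
{"name": "step_arm", "arguments": {
  "increments": [0, 0, 0, 0, 0.8, 0, 0, 0, 0, 0.6, 0, 0, 0, 0, 0.5, -1.0, 0, 0, 0, 0.5, -1.8, 0, 0, 0, 0.5]
}}

```text
t: 14.25
tcp_pos: [0.4697, -0.257, 0.143]
tool_rot: [0.646, 0.289, -0.646, 0.286]
force: [-0.1, -0.4, 0.2]
finger_gap: 0.504
```

```bash
python3 - <<'E'
from h import *
go((.630,.0185,.135),(.5,-.2,.25))
E
```

```text
t 14.25 tcp [ 0.4697 -0.257   0.143 ] gap 0.504 y [ 0.743 -0.669 -0.004] x [-0.002  0.004 -1.   ] q [-0.71  0.54  1.74  0.    0.87  0.02]
(0.63, 0.0185, 0.135) [0.15, -1.09, -5.2]
(0.5, -0.2, 0.25) [-1.78, -0.27, -1.05]
```

Next the orange pad. I turn the hand 60° the other way so the camera stays clear of the cabinet; this angle also suits the middle place.

Call:
{"name": "step_arm", "arguments": {
  "increments": [0.05, -0.2, -0.95, 2, 0.5, 0.1, -0.4, -1.9, 4, 0.5, 0.1, -0.6, -2.85, 6, 0.5, 0.1, -0.8, -3.8, 8, 0.5, 0.1, -0.98, -4.7, 10, 0.5]
}}

```text
t: 14.88
tcp_pos: [0.6144, -0.0083, 0.1379]
tool_rot: [-0.707, 0.01, 0.708, 0.013]
force: [0.7, 0.5, 0.6]
finger_gap: 0.501
```

```bash
python3 - <<'E'
from h import *
go((.630,.0185,.13));M=Ro.from_quat(sense()["tool_rot"]).as_matrix();print(np.degrees(np.arctan2(M[1,1],M[0,1])))
E
```

```text
t 14.88 tcp [ 0.6144 -0.0083  0.1379] gap 0.501 y [-0.032 -0.999 -0.004] x [-0.001  0.004 -1.   ] q [-0.2   0.63  1.54  0.    0.97  1.4 ]
(0.63, 0.0185, 0.13) [0.13, -0.45, -0.25]
-91.85930045764384
```

Call:
{"name": "step_arm", "arguments": {
  "increments": [0.13, -0.45, -0.25, 2, 0.5, 0.13, -0.45, -0.25, 2, 0.5, 0.13, -0.45, -0.25, 2, 0.5, 0.13, -0.45, -0.25, 2, 0.5, 0.13, -0.45, -0.25, 2, 0.5]
}}

```text
t: 15.5
tcp_pos: [0.63, 0.017, 0.1304]
tool_rot: [-0.703, 0.072, 0.704, 0.075]
force: [-0.2, 0.2, 0.2]
finger_gap: 0.5
```

```bash
python3 - <<'E'
from h import *
go((.630,.0185,.0285))
m=camera_model("wrist");im=snapshot("wrist");cv2.imwrite("pics/w8.png",im)
# orange knob/disc, segmented
hsv=cv2.cvtColor(im,cv2.COLOR_BGR2HSV);k=cv2.inRange(hsv,(8,170,90),(24,255,255))
n,l,st,ce=cv2.connectedComponentsWithStats(k)
for i in np.argsort(-st[1:,4])[:4]+1:
    x,y,w,h,a=st[i];print(st[i],ce[i].round(1))
print("expected disc px (r=30 at z.022)",[proj(m,[.630+a,.0185+b,.022])[0].round(1).tolist() for a,b in((.03,0),(-.03,0),(0,.03),(0,-.03))],"knob top",proj(m,[.63,.0185,.058])[0].round(1))
E
```

```text
t 15.5 tcp [0.63   0.017  0.1304] gap 0.5 y [-0.207 -0.978 -0.004] x [-0.001  0.004 -1.   ] q [-0.15  0.66  1.5   0.    0.98  1.62]
(0.63, 0.0185, 0.0285) [1.7, -0.02, 0.0]
[ 217  163   67   65 2796] [250.  195.3]
expected disc px (r=30 at z.022) [[244.5, 162.2], [258.8, 225.8], [218.7, 201.7], [285.7, 188.4]] knob top [251.4 210.2]
```

The segmented orange disc matches the expected outline within about 1 px.

Call:
{"name": "step_arm", "arguments": {
  "increments": [0.5, -0.02, 0, 0, 0.5, 1.0, -0.02, 0, 0, 0.5, 1.5, -0.02, 0, 0, 0.5, 1.68, -0.02, 0, 0, 0.5, 1.68, -0.02, 0, 0, 0.5]
}}

```text
t: 16.18
tcp_pos: [0.6299, 0.0184, 0.0293]
tool_rot: [-0.702, 0.072, 0.704, 0.075]
force: [0.9, 0.5, -0.7]
finger_gap: 0.499
```

Call:
{"name": "step_arm", "arguments": {
  "increments": [0, 0, 0, 0, 0.7, 0, 0, 0, 0, 0.85, 0, 0, 0, 0, 1, 0, 0, 0, 0, 1, 0, 0, 0, 0, 1]
}}

```text
t: 16.8
tcp_pos: [0.631, 0.0183, 0.0307]
tool_rot: [0.703, -0.072, -0.703, -0.075]
force: [0.8, 0.8, 5.9]
finger_gap: 0.213
```

Call:
{"name": "step_arm", "arguments": {
  "increments": [-0.5, 0, 0, 0, 1, -1.1, 0, 0, 0, 1, -1.8, 0, 0, 0, 1, -1.8, 0, 0, 0, 1, -1.8, 0, 0, 0, 1]
}}

```text
t: 17.42
tcp_pos: [0.63, 0.0181, 0.138]
tool_rot: [-0.703, 0.072, 0.704, 0.075]
force: [0.7, -0.6, -1.3]
finger_gap: 0.215
```

```bash
python3 - <<'E'
from h import *
go((.51,-.21,.14))
m=camera_model("wrist");s=sense();M=Ro.from_quat(s["tool_rot"]).as_matrix();p=np.array(s["tcp_pos"])
im=snapshot("wrist");cv2.imwrite("pics/w9.png",im)
k=cv2.inRange(cv2.cvtColor(im,cv2.COLOR_BGR2HSV),(8,170,60),(24,255,255))
n,l,st,ce=cv2.connectedComponentsWithStats(k);i=st[1:,4].argmax()+1;print(st[i])
th=np.linspace(0,2*np.pi,361)
for o in np.arange(-.005,.0051,.001):
    u=proj(m,p+np.c_[0*th+.0295-.022,.03*np.cos(th),-o+.03*np.sin(th)]@M.T);print(round(o,3),u[:,1].min().round(1),u[:,0].min().round(1),u[:,0].max().round(1))
E
```

```text
t 17.43 tcp [0.63   0.0181 0.138 ] gap 0.215 y [-0.207 -0.978 -0.004] x [-0.001  0.004 -1.   ] q [-0.15  0.65  1.5   0.    1.    1.63]
(0.51, -0.21, 0.14) [-0.05, 4.13, 1.17]
[ 203  204  104   64 3376]
-0.005 210.7 199.6 305.5
-0.004 208.9 199.5 305.6
-0.003 207.2 199.4 305.7
-0.002 205.4 199.3 305.8
-0.001 203.6 199.2 305.9
0.0 201.8 199.1 306.0
0.001 200.1 198.9 306.1
0.002 198.3 198.8 306.2
0.003 196.5 198.7 306.3
0.004 194.6 198.6 306.4
0.005 192.8 198.5 306.5
```

Call:
{"name": "step_arm", "arguments": {
  "increments": [0, 0.85, 0.23, 0, 1, 0, 1.7, 0.46, 0, 1, 0, 2.55, 0.7, 0, 1, 0, 3.4, 0.93, 0, 1, 0, 4.13, 1.14, 0, 1]
}}

```text
t: 18.1
tcp_pos: [0.5094, -0.2112, 0.1348]
tool_rot: [-0.701, 0.072, 0.706, 0.076]
force: [0.3, 0.4, 0.4]
finger_gap: 0.214
```

```bash
python3 - <<'E'
from h import *
go((.5118,-.2104,.055),(.5118,-.2104,.0342))
E
```

```text
t 18.1 tcp [ 0.5094 -0.2112  0.1348] gap 0.214 y [-0.208 -0.978 -0.005] x [-0.006  0.006 -1.   ] q [-0.6   0.57  1.7   0.    0.88  1.18]
(0.5118, -0.2104, 0.055) [1.33, -0.01, -0.05]
(0.5118, -0.2104, 0.0342) [1.68, -0.01, -0.05]
```

Call:
{"name": "step_arm", "arguments": {
  "increments": [0.4, -0.01, -0.05, 0, 1, 0.8, -0.01, -0.05, 0, 1, 1.2, -0.01, -0.05, 0, 1, 1.24, -0.01, -0.05, 0, 1, 1.24, -0.01, -0.05, 0, 1]
}}

```text
t: 18.73
tcp_pos: [0.5116, -0.2104, 0.0599]
tool_rot: [-0.7, 0.072, 0.706, 0.076]
force: [-0.6, 0.1, 0.3]
finger_gap: 0.214
```

```bash
python3 - <<'E'
from h import *
go((.5118,-.2104,.0485),(.5118,-.2104,.0342))
EE=snapshot("wrist");cv2.imwrite("pics/w10.png",EE)
E
```

```text
t 18.73 tcp [ 0.5116 -0.2104  0.0599] gap 0.214 y [-0.208 -0.978 -0.005] x [-0.007  0.007 -1.   ] q [-0.59  0.69  1.74  0.    0.72  1.18]
(0.5118, -0.2104, 0.0485) [0.19, -0.0, -0.0]
(0.5118, -0.2104, 0.0342) [0.43, 0.0, -0.01]
```

Call:
{"name": "step_arm", "arguments": {
  "increments": [0.05, 0, 0, 0, 1, 0.1, 0, 0, 0, 1, 0.15, 0, 0, 0, 1, 0.2, 0, 0, 0, 1, 0.2, 0, 0, 0, 1]
}}

```text
t: 19.4
tcp_pos: [0.5119, -0.2106, 0.0482]
tool_rot: [-0.701, 0.072, 0.706, 0.076]
force: [0.3, -0.8, -0.5]
finger_gap: 0.22
```

```bash
python3 -c "
from h import *
go((.5118,-.2104,.0342));print(np.round(sense()['ft_torque'],2))"
```

```text
t 19.4 tcp [ 0.5119 -0.2106  0.0482] gap 0.22 y [-0.207 -0.978 -0.005] x [-0.006  0.006 -1.   ] q [-0.59  0.71  1.74  0.    0.7   1.18]
(0.5118, -0.2104, 0.0342) [0.23, -0.0, 0.0]
[-0.04 -0.02  0.01]
```

The pad is about 7 mm down among the felts with no contact force. I lower it the rest of the way, release and rise.

Call:
{"name": "step_arm", "arguments": {
  "increments": [0.08, 0, 0, 0, 1, 0.16, 0, 0, 0, 1, 0.23, 0, 0, 0, 1, 0.23, 0, 0, 0, 1, 0.23, 0, 0, 0, 1]
}}

```text
t: 20.02
tcp_pos: [0.5118, -0.2105, 0.0344]
tool_rot: [-0.701, 0.072, 0.706, 0.076]
force: [0.1, -0.1, -1.2]
finger_gap: 0.218
```

Call:
{"name": "step_arm", "arguments": {
  "increments": [0, 0, 0, 0, 0.8, 0, 0, 0, 0, 0.6, 0, 0, 0, 0, 0.5, -1.0, 0, 0, 0, 0.5, -2.0, 0, 0, 0, 0.5]
}}

```text
t: 20.65
tcp_pos: [0.512, -0.2109, 0.1545]
tool_rot: [-0.7, 0.071, 0.707, 0.076]
force: [0.3, -0.9, 0.2]
finger_gap: 0.497
```

Call:
{"name": "step_arm", "arguments": {
  "increments": [-1.2, 0, 0.8, 0, 0.5, -1.2, 0, 0.8, 0, 0.5, -1.2, 0, 0.8, 0, 0.5, -1.2, 0, 0.8, 0, 0.5, -1.2, 0, 0.8, 0, 0.5]
}}

```text
t: 21.28
tcp_pos: [0.4657, -0.2014, 0.2256]
tool_rot: [-0.699, 0.071, 0.707, 0.077]
force: [-0.7, -0.3, -0.3]
finger_gap: 0.496
```

```bash
python3 - <<'E'
from h import *
go((.51,-.21,.2))
m=camera_model("wrist");im=snapshot("wrist");cv2.imwrite("pics/w11.png",im)
s=snapshot("scene");cv2.imwrite("pics/s11.png",s);cv2.imwrite("pics/t11.png",snapshot("top"))
u=proj(m,[.51,-.21,.026])[0];print(u)
x,y=int(u[0]),int(u[1]);x=min(max(x,110),402);y=min(max(y,110),274)
a=cv2.resize(im[y-110:y+110,x-110:x+110],(440,440),interpolation=cv2.INTER_CUBIC)
b=cv2.resize(s[130:220,225:305],(360,440),interpolation=cv2.INTER_CUBIC)
cv2.imwrite("pics/fin.png",np.hstack([a,b]))
E
```

```text
t 21.27 tcp [ 0.4657 -0.2014  0.2256] gap 0.496 y [-0.208 -0.978 -0.007] x [-0.011  0.01  -1.   ] q [-0.63  0.38  1.72  0.    1.05  1.15]
(0.51, -0.21, 0.2) [0.42, -0.01, -0.76]
[254.07436835 128.3856956 ]
```

View pics/fin.png

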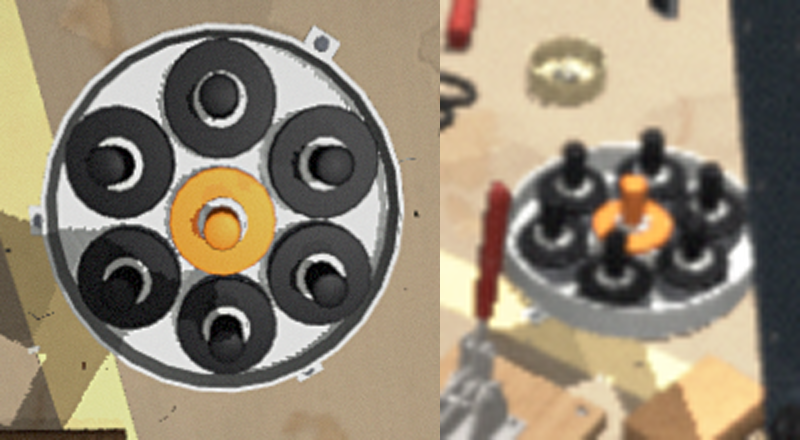

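The orange pad is in the middle at (222,220), with six grey pads evenly round it, all upright and flat. I check that the bystanders haven't moved, then hand in.

```bash
python3 - <<'E'
from h import *
a=cv2.imread("pics/top0.png");b=cv2.imread("pics/t11.png")
for n,(x,y) in dict(tack=(351,147),wax=(362,247),sanding=(248,251),red=(134,187)).items():
    d=cv2.absdiff(a[y-18:y+18,x-18:x+18],b[y-18:y+18,x-18:x+18]).max(2);print(n,d.mean().round(1),(d>60).sum())
print(sign_off())
E
```

```text
tack 11.0 0
wax 37.1 319
sanding 65.8 596
red 11.1 0
the job is handed in; nothing more can be done
None
```

All seven pads are in the tin, with the orange one in the middle and the six grey ones evenly round it. The job was handed in at about 21 s of the 72 s allowed.

**What I did:** I moved the stray grey pad from the middle into a ring place. I then put the two bench grey pads into the remaining ring places and set the orange pad in the centre last. The red look-alike was not touched.

**Last checks:**
- **Final close view:** orange is in the centre with even gaps, all seven pads look flat with knobs up, and the gripper is open and clear above them.
- **Setting down:** the stray pad was pressed down with about 49 N wrist force, under the 120 N limit, so I eased off before releasing it. The other three went in without contact force. The two bench grey pads were let go about 2 mm above the floor by the arm's reading, and the orange pad at under 1 mm.
- **Tack tin and red look-alike:** the before-and-after top pictures match.
- **Wax block and sanding block:** this comparison failed, as both patches differ (mean 37 and 66 grey levels). I think the arm or its shadow covers them there, but I did not look at that picture to confirm. The arm never came down near either block. I did not check the wax block any other way; part of the sanding block shows in the final scene crop, looking undisturbed.

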